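# Click the contrast disc of a microscope light base round to dark field

### The arm

A 6-joint arm with a two-finger parallel gripper is mounted at the origin on the work surface. World frame = base frame: x ahead of the robot, y to its left, z up, the work surface at z = 0. Lengths are in m, angles in rad, forces in N, time in s.
With the tool pointing down it reaches from about 0.3 to 0.875 m from the base axis. Payload 6.4 kg.
Tool frame: the origin (TCP) lies where the fingers leave the gripper's body, on its centre line; the fingertips stand 64 mm ahead of it and the grasp point (between the pads) lies 45 mm ahead of it (r.finger_overhang is the distance from the TCP to the fingertips, in m); z points along the fingers, y is the line along which they close (so a half turn about z gives the same grasp; the last joint's range is limited). The gripper opens to 88 mm and grips with 3 to 60 N. Pads are 18 mm wide; open, the fingers measure 123 mm over their backs; the gripper's body (75 mm by 187 mm) begins 45 mm behind the grasp point.
Start: joints at [-1.514, 0.181, 1.607, -0, 1.354, -0.206], TCP at [0.149, -0.555, 0.303] pointing down, gripper open.
Joint ranges: [-2.99, 2.99], [-0.89, 2.07], [0.3, 2.58], [-1.14, 4.28], [0, 2.63], [-3.12, 3.12]. Speed limits (rad/s): [2.57, 2.57, 3.01, 3.14, 3.14, 3.14].

### API

Orientations are given as a 3x3 rotation matrix whose columns are the frame's x, y, z axes.
In Python, from workcell import status, viewer, workorder, r gives the robot as it stands.
- The arm moves only by the tool play_rows, never from a script. Its argument "commands" is a list of rows, each an object of numbers: "dx", "dy", "dz": the shift along the tool's x, y, z each as a share of 20 cm, from -1 to 1; "twist": the turn about the tool's z as a share of 45 degrees, from -1 to 1; "gripper": the opening, from 0 (shut) to 1 (fully open). A call has 1 to 5 rows; each row is the pose to reach, as a shift and turn from the pose commanded when the call began, along the tool's axes at that moment; what a row does not reach only later rows make up. A row lasts 1/12 s, in which the tool goes at most 41.7 mm and 7.16 degrees, less where a joint would pass 70% of its speed; a pose out of reach is approached as far as the arm can. A call with a number of a shift or a turn outside -1 to 1 is refused whole. A call with a gripper value outside its range is refused whole. The fingers move at their own pace and stop on an object; the grip force is fixed at half the most. Time passes only in rows, so rows that repeat a pose let the fingers close. It gives the time, the measured TCP pose, the force, the opening and the grip force at its end, in the units of the state.
- status.get_state(): the state, without advancing time (a new reading comes with each control period).
- viewer.snapshot(name): name is "side" or "top"; returns a dict with "img" (384x512x3 uint8, red, green, blue), "K" (3x3 intrinsics, pixels), "R" (3x3) and "t" (3): a world point X has camera coordinates R X + t. Camera axes: x right, y down, z forward; pixel columns grow to the right and rows downward; lengths in m; the calibration is good to about 2 mm. A picture is of the moment at which its call begins. There is no depth.
- workorder.hand_in(): hands the job in; it is judged then, once.
The state is a dict: "time": time; "qpos": joint angles; "qvel": joint speeds; "joint_efforts": joint torques, N m; "tool_pos": TCP position; "orientation": TCP orientation; "ft_force": force on the tool from outside, world axes, zero at the start; "ft_torque": the same for the moment, N m; "gripper_width": finger opening in m; "gripper_force": force on a finger pad.
Only numpy, scipy, OpenCV 4.12 (cv2) and the standard library are available. Lean on these libraries where they do the work, as an engineer would, in place of code of your own. Each camera call takes 0.05 s, during which the arm holds its last target. There are 200 camera calls.

### The job

The next specimen needs dark-field light: with a fingertip against the ribbed edge that sticks out of the front slot of the microscope's light base, flick the contrast disc round, either way, until the ring-shaped dark-field opening clicks into place in the middle of the round stage opening. Count the clicks and stop exactly there: do not let the disc run past dark field to the station beyond. Push lightly, do not lift or shove the base (not even by a centimetre), and leave everything else on the table where it is.

Things in the scene. Friction and masses are not known exactly. Their poses are not given: they have to be found in the camera images.
- light_base: Light base of a stereo microscope (head off): a white box standing loose on rubber feet, 270 mm deep (x), 236 mm wide (y), 60 mm high, about 4.2 kg; slides if pushed over about 15 N. Origin: centre of its underside. Its front, with the disc slot, faces its own -x, towards the robot within 0.35 rad. Two small clips on top, at x +10, y +-88 mm, reach 67 mm above the table.
- socket (a point): Centre of the top of the black pillar socket (plugged, 52 mm across) at the back of the base's top, at base x +96 mm; it is the base's highest point, 92 mm above the table.
- slot (a point): Middle of the front slot at the front face: base x -135, y 0, z 40 mm. The slot is 154 mm wide and runs from 32 to 48 mm above the table. Through it the black disc projects 22 mm from the face. At rest two of its ribs stand outside, tips 29 mm from the face, 22.5 degrees (0.393 rad) either side of straight ahead as seen from the disc's axis; the next ribs are inside the base.
- disc_axis (a point): Centre of the contrast disc, half-way through its thickness: base x -87, y 0, z 40 mm. The black disc lies level, 140 mm across, 12 mm thick (34 to 46 mm above the table). On its edge stand 8 upright round ribs (13 mm across, as tall as the disc is thick, centres 76.5 mm and tips 83 mm from the axis), one half-way between every two stations.
- contrast_disc (a joint): Turn of the disc, rad, growing counter-clockwise seen from above (front ribs then go to -y of the base); endless. 0 or +-6.283 = dark field in place. 8 stations, a spring detent every 0.785 rad; a click takes 1 to 3 N at a rib; pushed past half-way (0.40 rad) it snaps on to the next station and stops there. Starts at a station 2 to 4 clicks from dark field by the shorter way.
- darkfield (a point): Centre of the dark-field opening on the disc's upper face, 51 mm from its axis: white ring 31 mm across, black middle 19 mm. It stands at the joint angle counter-clockwise of base +x. Next stations counter-clockwise, all white openings: half moon 31 mm; round holes 31, 21, 13, 7 mm; slit 27 by 7 mm; a blank with no opening; then dark field.
- stage_centre (a point): Centre of the round stage opening (112 mm across, black rim, in the base's top) at the level of the disc's upper face, 46 mm above the table: 51 mm from disc_axis along +x of the base. The opening shows part of the disc, 14 mm below the top. The dark-field opening must end here.
- eyepiece: Bystander: a black microscope eyepiece standing on its narrow end, 34 mm across, 56 mm high, to the left of the slot side of the light base. Origin: centre of its underside.
- objective: Bystander: a spare aluminium objective standing on its wide end, 40 mm across, 38 mm high, to the right of the slot side of the light base. Origin: centre of its underside.
- stage_plate: Bystander: the white round stage plate taken out of the base, 111 mm across, 5 mm thick, lying flat left of the base. Origin: centre of its underside.
- oil_bottle: Bystander: a small amber bottle with a black cap, 28 mm across, 62 mm high, right of the base. Origin: centre of its underside.
- petri_dish: Bystander: a closed clear Petri dish, 92 mm across, 16 mm high. Origin: centre of its underside.
- slide_box: Bystander: a grey slide box, 87 by 97 mm, 36 mm high. Origin: centre of its underside.
- egg_stand: Bystander: a white block 62 mm square with a brown egg set in its top, 81 mm high in all. Origin: centre of its underside.
- forceps: Bystander: steel forceps lying flat, 118 mm long along their x axis, 6 mm high. Origin: centre of its underside.

How it is judged:
By the outcome, as a careful person would: the job done as asked, in the order asked, and still so for the second after the job is handed in, with the robot touching nothing.
It also fails if it takes over 51 s, if anything falls off the work surface, if the arm or the gripper's body presses on something with over 40 N, if the wrist force passes 120 N, or if a joint passes its speed limit or range.

## Working session

There is one attempt and no reset: what is moved stays moved. The work goes in short steps, Python scripts to look and compute and a tool call to move; the robot and the scene stay as the last step left them, time stands still between calls to the robot, and variables do not carry over. Pictures are saved under pics/ and viewed, at most 10 in all, crops included, and the job is handed in when it is done.

Besides the shell and the picture viewer there is one more tool, called after ">>>" in YAML: its name, and indented under it one key for each argument. play_rows: Moves the arm, as the interface text tells. Its arguments: {"type":"object","properties":{"commands":{"type":"array"}},"required":["commands"]}

```bash
mkdir -p pics
python3 - <<'E'
from workcell import status, viewer, r
import cv2,numpy as np
for n in("top","side"):
    s=viewer.snapshot(n); cv2.imwrite(f"pics/{n}0.png",cv2.resize(s["img"][:,:,::-1],(768,576),interpolation=cv2.INTER_CUBIC))
    np.savez(f"{n}.npz",**s); print(n,s["K"],s["R"],s["t"])
st=status.get_state();print(st)
E
```

```text
top [[493.77861734   0.         253.97727496]
 [  0.         493.77861734 192.31763445]
 [  0.           0.           1.        ]] [[-0.13763533 -0.99047609 -0.00369177]
 [-0.96911761  0.13543549 -0.20607836]
 [ 0.20461568 -0.0247859  -0.97852853]] [0.08299609 0.57221886 1.33769482]
side [[448.87764046   0.         258.44962346]
 [  0.         448.87764046 193.18253249]
 [  0.           0.           1.        ]] [[-0.87935652 -0.47612057  0.00642718]
 [-0.32361531  0.58768124 -0.74155505]
 [ 0.34929248 -0.6541712  -0.67086124]] [0.50429106 0.24623142 1.30257263]
{'time': 0.1, 'qpos': array([-1.51430509e+00,  1.81464374e-01,  1.60792618e+00, -2.40958319e-05,
        1.35378724e+00, -2.06329383e-01]), 'qvel': array([-0.00014691, -0.00398517, -0.00328051,  0.00020866,  0.00085278,
       -0.00058309]), 'joint_efforts': array([ 1.26943924e-03, -4.34816945e+01, -3.42697084e+01,  7.04975892e-02,
        3.40360589e-02, -3.35590892e-05]), 'tool_pos': array([ 0.14936033, -0.55485703,  0.3018927 ]), 'orientation': array([[ 9.65659672e-01,  2.59810286e-01, -1.12991819e-04],
       [ 2.59810136e-01, -9.65658425e-01,  1.58127874e-03],
       [ 3.01720980e-04, -1.55633353e-03, -9.99998743e-01]]), 'ft_force': array([ 0.00808619,  0.04275627, -0.63109116]), 'ft_torque': array([ 0.02895871,  0.00975693, -0.05819778]), 'gripper_force': 0.0, 'gripper_width': 0.08801644475853727}
```

View pics/top0.png

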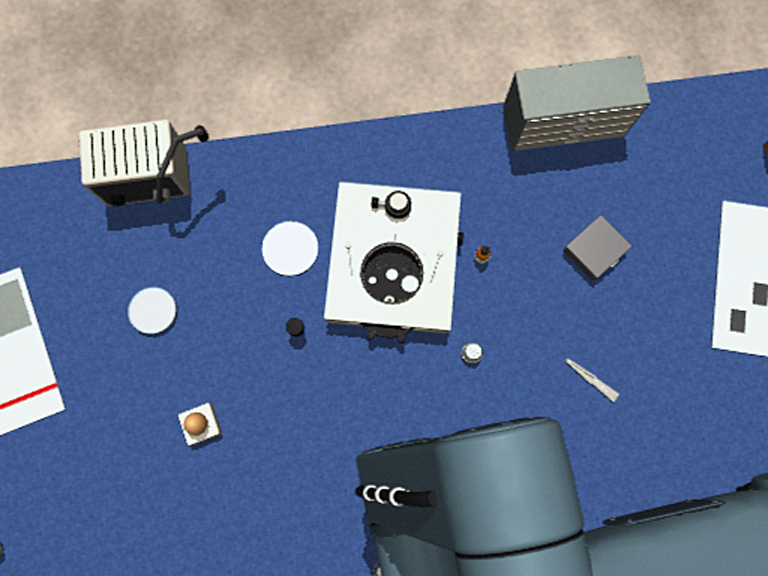

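View pics/side0.png

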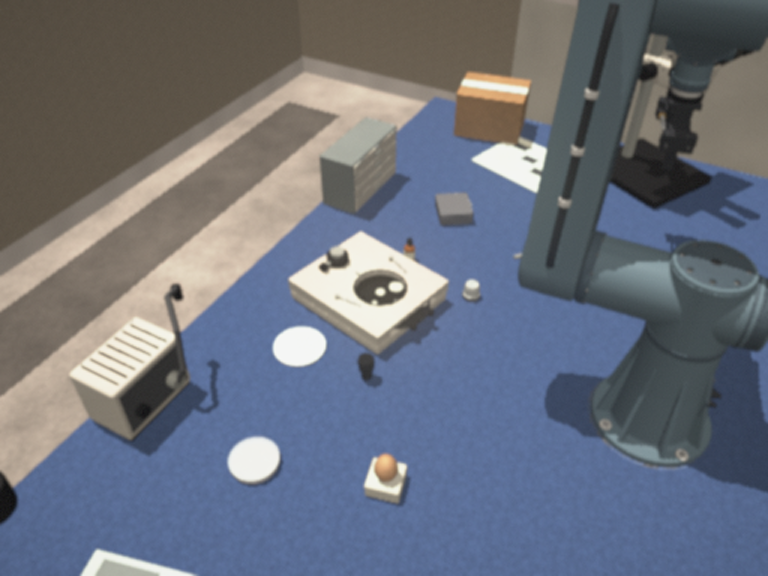

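The top view shows the base at about (327–461, 183–331) with the front edge lowest, near row 325, and ribs near (372,337) and (402,340). The eyepiece is at (295,327), the objective at (472,352) and the stage opening at (392,273). Next I'll fit the base pose and rectify the opening.

```bash
cat > h.py <<'E'
import numpy as np,cv2
from scipy.optimize import least_squares
def ray(s,uv,z):
    d=s["R"].T@np.linalg.inv(s["K"])@np.array([uv[0],uv[1],1.]); c=-s["R"].T@s["t"]
    return c+d*(z-c[2])/d[2]
def proj(s,X):
    p=(np.atleast_2d(X)@s["R"].T+s["t"])@s["K"].T; return p[:,:2]/p[:,2:]
def b2w(pose,P):
    x,y,a=pose; P=np.atleast_2d(P).astype(float); c,q=np.cos(a),np.sin(a)
    return np.c_[x+c*P[:,0]-q*P[:,1],y+q*P[:,0]+c*P[:,1],P[:,2]]
def rect(s,pose,x0,x1,y0,y1,z,ppm=2.5):
    # base-frame orthoview at height z; +x up, +y left ; mm
    W=int((y1-y0)*ppm);H=int((x1-x0)*ppm)
    v,u=np.mgrid[0:H,0:W]; P=np.c_[(x1-v.ravel()/ppm)/1e3,(y1-u.ravel()/ppm)/1e3,np.full(u.size,z/1e3)]
    q=proj(s,b2w(pose,P)).astype(np.float32).reshape(H,W,2)
    return cv2.remap(s["img"],q[...,0],q[...,1],cv2.INTER_CUBIC)[:,:,::-1]
E
python3 - <<'E'
from h import *
s=dict(np.load("top.npz")); sd=dict(np.load("side.npz"))
img=s["img"].astype(int)
# white mask near base
m=((img.min(2)>150)).astype(np.uint8); m[:,:210]=0;m[:,312:]=0;m[:118]=0;m[228:]=0
c=max(cv2.findContours(m,cv2.RETR_EXTERNAL,cv2.CHAIN_APPROX_NONE)[0],key=cv2.contourArea)
w=np.array([ray(s,p+0.0,.06)[:2] for p in c[:,0]],np.float32)
hull=cv2.convexHull(w); rct=cv2.minAreaRect(hull); print(rct)
(cx,cy),(a,b),ang=rct
cands=[np.deg2rad(ang+k) for k in(0,90,180,-90)]
th=min(cands,key=lambda t:abs((t+np.pi)%(2*np.pi)-np.pi))
pose=(cx,cy,(th+np.pi)%(2*np.pi)-np.pi); print(pose)
pts={"corners":[[.135,.118,.06],[.135,-.118,.06],[-.135,-.118,.06],[-.135,.118,.06]],"socket":[[.096,0,.092]],"stage":[[-.036,0,.06]]}
for k,P in pts.items(): print(k,(proj(s,b2w(pose,P))*1.5).round(),(proj(sd,b2w(pose,P))*1.5).round())
for n,uv in dict(eyep=(295,327),obj=(472,352),bottle=(483,253)).items():
    X=ray(s,np.array(uv)/1.5,.05); R=b2w((0,0,-pose[2]),[[X[0]-cx,X[1]-cy,0]]); print(n,X.round(3),R.round(3))
np.save("pose.npy",pose)
A=rect(s,pose,-180,140,-125,125,46,2.4); cv2.imwrite("pics/rect0.png",A[:600]); print(A.shape)
st=rect(s,pose,-100,30,-65,65,46,4.5);cv2.imwrite("pics/stage0.png",st)
E
```

```text
((0.6418071985244751, -0.028810322284698486), (0.23804520070552826, 0.2710847556591034), 76.74214172363281)
(0.6418071985244751, -0.028810322284698486, np.float64(-0.23139327868538784))
corners [[339. 181.]
 [460. 192.]
 [450. 329.]
 [324. 318.]] [[287. 279.]
 [360. 231.]
 [447. 280.]
 [376. 337.]]
socket [[398. 201.]] [[336. 250.]]
stage [[391. 272.]] [[379. 287.]]
eyep [0.529 0.173 0.05 ] [[-0.156  0.171  0.   ]]
obj [ 0.437 -0.149  0.05 ] [[-0.172 -0.164  0.   ]]
bottle [ 0.622 -0.2    0.05 ] [[ 0.02  -0.172  0.   ]]
(768, 600, 3)
```

View pics/stage0.png

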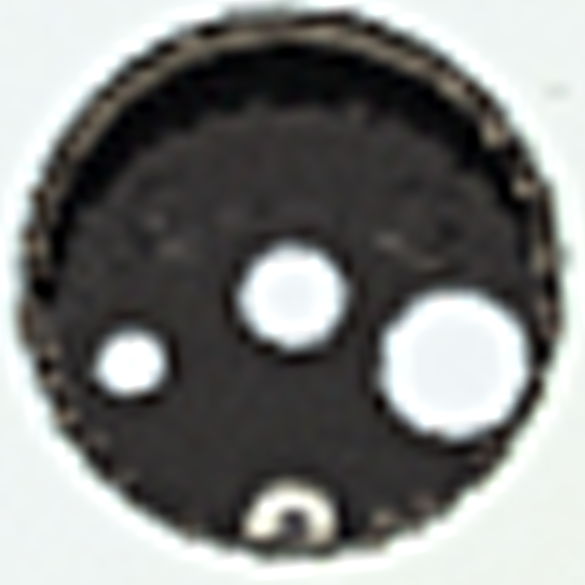

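The central hole is about 23 mm across (the 21 mm station), with 31 mm at -y and 13 mm at +y. The ring at (290,520) is only the hub on the disc axis. So station 3 is in place and dark field is 3 clicks counter-clockwise, meaning the front ribs go to base -y. The base fit agrees with the given sizes (238 x 271 mm) and with the socket position in both views.

Plan: shut the fingers and set tool y along base +x, so the finger is 18 mm wide along the push. Keep the inner face 25 mm off the front and push -y from y=+58 to 0. Then back off and repeat.

```bash
cat > go.py <<'E'
from h import *
import sys
from workcell import status
st=status.get_state(); pose=np.load("pose.npy"); T=st["orientation"];p=st["tool_pos"]
def rel(bx,by,z):
    d=T.T@(b2w(pose,[[bx/1e3,by/1e3,z/1e3]])[0]-p); return (d/.2).round(4)
yaw=np.arctan2(T[1,0],T[0,0]); print("shares",rel(*map(float,sys.argv[1:4])),"twist",((yaw-(pose[2]+np.pi/2))/(np.pi/4)).round(4))
q=b2w((0,0,-pose[2]),[[p[0]-pose[0],p[1]-pose[1],p[2]]])[0]*1e3
print("base mm",q.round(1),"F",st["ft_force"].round(1),"t",st["time"])
E
python3 go.py -177.5 60 250
```

```text
shares [ 2.422  -2.5849  0.2642] twist -1.3707
base mm [-358.7 -625.   301.9] F [ 0.   0.  -0.6] t 0.1
```

>>> play_rows:
  commands:
    - {"dx": 0.68, "dy": -0.73, "dz": 0.0, "twist": 0, "gripper": 0}
    - {"dx": 0.68, "dy": -0.73, "dz": 0.0, "twist": 0, "gripper": 0}
    - {"dx": 0.68, "dy": -0.73, "dz": 0.0, "twist": 0, "gripper": 0}
    - {"dx": 0.68, "dy": -0.73, "dz": 0.0, "twist": 0, "gripper": 0}
    - {"dx": 0.68, "dy": -0.73, "dz": 0.0, "twist": 0, "gripper": 0}

```text
time: 0.52
tool_pos: [0.2435, -0.3762, 0.302]
orientation: [[0.966, 0.26, -0.0], [0.26, -0.966, 0.002], [0.0, -0.002, -1.0]]
ft_force: [-0.2, -0.3, -0.2]
gripper_width: 0.0571
gripper_force: 0.0
```

>>> play_rows:
  commands:
    - {"dx": 0.68, "dy": -0.73, "dz": 0.0, "twist": 0, "gripper": 0}
    - {"dx": 0.68, "dy": -0.73, "dz": 0.0, "twist": 0, "gripper": 0}
    - {"dx": 0.68, "dy": -0.73, "dz": 0.0, "twist": 0, "gripper": 0}
    - {"dx": 0.68, "dy": -0.73, "dz": 0.0, "twist": 0, "gripper": 0}
    - {"dx": 0.68, "dy": -0.73, "dz": 0.0, "twist": 0, "gripper": 0}

```text
time: 0.93
tool_pos: [0.3366, -0.1999, 0.3025]
orientation: [[0.966, 0.26, 0.0], [0.26, -0.966, 0.001], [0.0, -0.0, -1.0]]
ft_force: [0.8, 0.2, 1.2]
gripper_width: 0.0232
gripper_force: 0.0
```

>>> play_rows:
  commands:
    - {"dx": 0.68, "dy": -0.73, "dz": 0.0, "twist": -0.7, "gripper": 0}
    - {"dx": 0.68, "dy": -0.73, "dz": 0.0, "twist": -0.7, "gripper": 0}
    - {"dx": 0.68, "dy": -0.73, "dz": 0.0, "twist": -0.7, "gripper": 0}
    - {"dx": 0.68, "dy": -0.73, "dz": 0.0, "twist": -0.7, "gripper": 0}
    - {"dx": 0.68, "dy": -0.73, "dz": 0.0, "twist": -0.7, "gripper": 0}

```text
time: 1.35
tool_pos: [0.4301, -0.0235, 0.3027]
orientation: [[0.682, 0.731, 0.0], [0.731, -0.682, 0.0], [0.001, -0.0, -1.0]]
ft_force: [1.2, -0.7, 0.2]
gripper_width: 0.0003
gripper_force: 0.0
```

```bash
python3 go.py -177.5 60 200
```

```text
shares [ 0.5223 -0.1269  0.5136] twist -0.661
base mm [-207.3  -43.3  302.7] F [ 1.2 -0.7  0.2] t 1.35
```

>>> play_rows:
  commands:
    - {"dx": 0.52, "dy": -0.13, "dz": 0.4, "twist": -0.65, "gripper": 0}
    - {"dx": 0.52, "dy": -0.13, "dz": 0.4, "twist": -0.65, "gripper": 0}
    - {"dx": 0.52, "dy": -0.13, "dz": 0.4, "twist": -0.65, "gripper": 0}
    - {"dx": 0.52, "dy": -0.13, "dz": 0.4, "twist": -0.65, "gripper": 0}
    - {"dx": 0.52, "dy": -0.13, "dz": 0.4, "twist": -0.65, "gripper": 0}

```text
time: 1.77
tool_pos: [0.481, 0.0692, 0.2198]
orientation: [[0.237, 0.971, -0.006], [0.971, -0.237, 0.001], [-0.001, -0.006, -1.0]]
ft_force: [-0.5, -0.8, 0.3]
gripper_width: 0.0004
gripper_force: 0.0
```

>>> play_rows:
  commands:
    - {"dx": 0, "gripper": 0}
    - {"dx": 0, "gripper": 0}

```text
validation failed for argument at $.co...
```

```bash
python3 go.py -180 62 94
```

```text
shares [ 0.0178 -0.0018  0.629 ] twist -0.0105
base mm [-178.9   58.5  219.8] F [-0.5 -0.8  0.3] t 1.7667
```

>>> play_rows:
  commands:
    - {"dx": 0.02, "dy": 0, "dz": 0.2, "twist": -0.01, "gripper": 0}
    - {"dx": 0.02, "dy": 0, "dz": 0.4, "twist": -0.01, "gripper": 0}
    - {"dx": 0.02, "dy": 0, "dz": 0.5, "twist": -0.01, "gripper": 0}
    - {"dx": 0.02, "dy": 0, "dz": 0.5, "twist": -0.01, "gripper": 0}
    - {"dx": 0.02, "dy": 0, "dz": 0.5, "twist": -0.01, "gripper": 0}

```text
time: 2.18
tool_pos: [0.4828, 0.0702, 0.1228]
orientation: [[0.241, 0.971, -0.002], [0.971, -0.241, 0.0], [-0.0, -0.002, -1.0]]
ft_force: [0.2, 0.4, -0.6]
gripper_width: 0.0003
gripper_force: 0.0
```

```bash
python3 go.py -178 62 94
python3 - <<'E'
from h import *
from workcell import viewer
s=viewer.snapshot("side"); pose=np.load("pose.npy")
u,v=proj(s,b2w(pose,[[-.17,.04,.05]]))[0].astype(int); print(u,v)
c=s["img"][v-45:v+45,u-60:u+60,::-1]; cv2.imwrite("pics/s1.png",cv2.resize(c,None,fx=6,fy=6,interpolation=cv2.INTER_CUBIC))
# expected pixel of inner fingertip & outer
for n,P in dict(tip_in=[-.1605,.062,.056],tip_out=[-.1955,.062,.056],rib=[-.1577,.0293,.046]).items(): print(n,(proj(s,b2w(pose,[P]))[0]-[u-60,v-45])*6)
E
```

```text
shares [ 0.0103 -0.0025  0.1442] twist -0.0147
base mm [-177.5   59.9  122.8] F [ 0.2  0.4 -0.6] t 2.1833
275 219
tip_in [323.65222311 275.59670005]
tip_out [375.5274032  308.36779628]
rib [359.62020514 253.44611022]
```

View pics/s1.png

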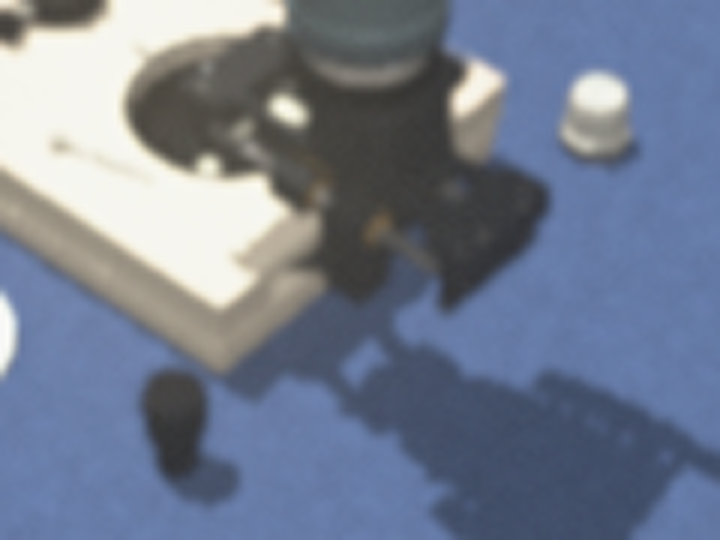

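The shut fingertips sit at about (325–385, 295) in the crop. This agrees with the predicted inner and outer edges, they are clear of the front face, and the eyepiece is at (175,420). I'll descend, then make the first slow push.

>>> play_rows:
  commands:
    - {"dx": 0.01, "dy": 0, "dz": 0.08, "twist": -0.015, "gripper": 0}
    - {"dx": 0.01, "dy": 0, "dz": 0.14, "twist": -0.015, "gripper": 0}
    - {"dx": 0.01, "dy": 0, "dz": 0.14, "twist": -0.015, "gripper": 0}
    - {"dx": 0.01, "dy": 0, "dz": 0.14, "twist": -0.015, "gripper": 0}

```text
time: 2.57
tool_pos: [0.4848, 0.0725, 0.0965]
orientation: [[0.227, 0.974, 0.002], [0.974, -0.227, -0.0], [0.0, 0.002, -1.0]]
ft_force: [0.4, 0.2, 0.3]
gripper_width: 0.0006
gripper_force: 0.0
```

>>> play_rows:
  commands:
    - {"dx": -0.03, "dy": 0, "dz": 0, "twist": 0, "gripper": 0}
    - {"dx": -0.06, "dy": 0, "dz": 0, "twist": 0, "gripper": 0}
    - {"dx": -0.08, "dy": 0, "dz": 0, "twist": 0, "gripper": 0}
    - {"dx": -0.1, "dy": 0, "dz": 0, "twist": 0, "gripper": 0}
    - {"dx": -0.12, "dy": 0, "dz": 0, "twist": 0, "gripper": 0}

```text
time: 2.98
tool_pos: [0.4776, 0.0495, 0.095]
orientation: [[0.227, 0.974, -0.001], [0.974, -0.227, 0.001], [0.001, -0.002, -1.0]]
ft_force: [-5.6, 6.3, 4.5]
gripper_width: 0.0006
gripper_force: 3.8
```

```bash
python3 go.py -177.5 0 94
```

```text
shares [-0.1931  0.0011  0.0049] twist 0.0033
base mm [-177.8   38.6   95. ] F [-5.6  6.3  4.5] t 2.9833
```

Run:
```python
from h import *
from workcell import viewer
s=viewer.snapshot("top"); pose=np.load("pose.npy")
cv2.imwrite("pics/t2.png",rect(s,pose,-210,40,-80,80,46,3.2)[:600] if 0 else rect(s,pose,-220,40,-90,90,46,2.3))
```

```text
(no output)
```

View pics/t2.png

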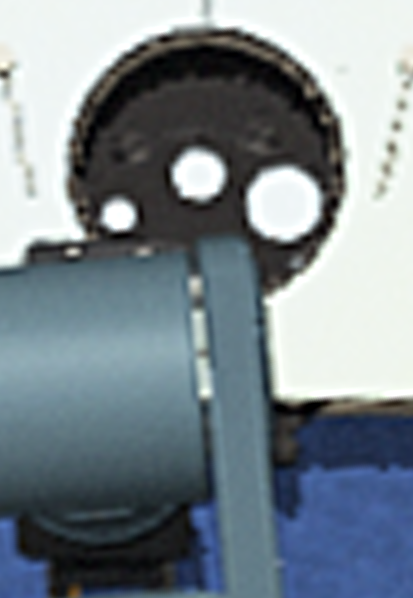

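The 21 mm hole is now about 4 mm to the left of its start at (198,174). The disc has turned about +0.08 rad, which is the right way. The radial force is a bit high, so I'll back off, go in 5 mm and push again along a slight arc.

>>> play_rows:
  commands:
    - {"dx": 0.05, "dy": 0, "dz": 0, "twist": 0, "gripper": 0}
    - {"dx": 0.06, "dy": 0.025, "dz": 0, "twist": 0, "gripper": 0}
    - {"dx": 0.03, "dy": 0.025, "dz": 0, "twist": 0, "gripper": 0}
    - {"dx": 0.0, "dy": 0.025, "dz": 0, "twist": 0, "gripper": 0}
    - {"dx": 0.0, "dy": 0.025, "dz": 0, "twist": 0, "gripper": 0}

```text
time: 3.45
tool_pos: [0.4829, 0.0478, 0.0945]
orientation: [[0.226, 0.974, -0.001], [0.974, -0.226, 0.0], [-0.0, -0.001, -1.0]]
ft_force: [-1.0, 1.7, 1.0]
gripper_width: 0.0005
gripper_force: 0.9
```

```bash
python3 go.py -177.5 0 94
```

```text
shares [-0.1904 -0.0269  0.0028] twist 0.0041
base mm [-172.2   38.1   94.5] F [-1.   1.7  1. ] t 3.45
```

>>> play_rows:
  commands:
    - {"dx": -0.02, "dy": 0, "dz": 0, "twist": 0, "gripper": 0}
    - {"dx": -0.04, "dy": -0.006, "dz": 0, "twist": 0, "gripper": 0}
    - {"dx": -0.06, "dy": -0.012, "dz": 0, "twist": 0, "gripper": 0}
    - {"dx": -0.07, "dy": -0.018, "dz": 0, "twist": 0, "gripper": 0}
    - {"dx": -0.07, "dy": -0.018, "dz": 0, "twist": 0, "gripper": 0}

```text
time: 3.87
tool_pos: [0.4764, 0.0349, 0.0948]
orientation: [[0.227, 0.974, 0.0], [0.974, -0.227, -0.0], [-0.0, 0.001, -1.0]]
ft_force: [0.3, 0.4, -0.3]
gripper_width: 0.0006
gripper_force: 0.2
```

```bash
python3 go.py -177.5 0 94
```

```text
shares [-0.1202 -0.0098  0.0042] twist 0.0034
base mm [-175.6   24.    94.8] F [ 0.3  0.4 -0.3] t 3.8667
```

>>> play_rows:
  commands:
    - {"dx": -0.025, "dy": -0.005, "dz": 0, "twist": 0, "gripper": 0}
    - {"dx": -0.05, "dy": -0.012, "dz": 0, "twist": 0, "gripper": 0}
    - {"dx": -0.075, "dy": -0.012, "dz": 0, "twist": 0, "gripper": 0}
    - {"dx": -0.1, "dy": -0.012, "dz": 0, "twist": 0, "gripper": 0}
    - {"dx": -0.12, "dy": -0.012, "dz": 0, "twist": 0, "gripper": 0}

```text
time: 4.28
tool_pos: [0.4686, 0.012, 0.0947]
orientation: [[0.226, 0.974, -0.0], [0.974, -0.226, -0.0], [-0.0, 0.0, -1.0]]
ft_force: [1.0, 0.6, 0.6]
gripper_width: 0.0004
gripper_force: 0.0
```

```bash
python3 go.py -177.5 0 94;  python3 - <<'E'
from h import *
from workcell import viewer
s=viewer.snapshot("top"); pose=np.load("pose.npy")
cv2.imwrite("pics/t3.png",rect(s,pose,-220,40,-90,90,46,2.3))
E
```

```text
shares [-0.0001  0.0025  0.0037] twist 0.0039
base mm [-178.     0.    94.7] F [1.  0.6 0.6] t 4.2833
```

View pics/t3.png

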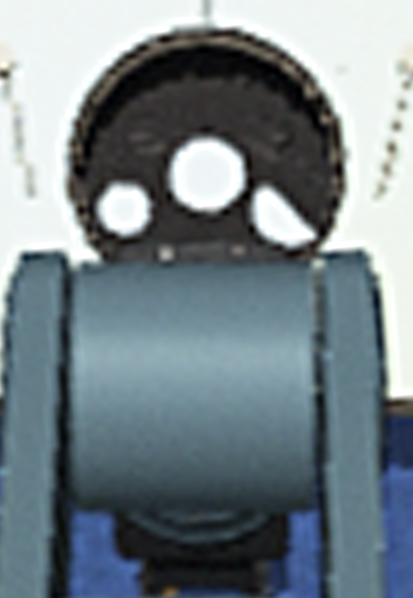

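One click is done: the 31 mm hole is centred at (208,174) and the half moon is next at (283,218). Two more to go, so I'll back off and go round to the next rib.

>>> play_rows:
  commands:
    - {"dx": 0, "dy": -0.14, "dz": 0, "twist": 0, "gripper": 0}
    - {"dx": 0.15, "dy": -0.14, "dz": 0, "twist": 0, "gripper": 0}
    - {"dx": 0.29, "dy": -0.14, "dz": 0, "twist": 0, "gripper": 0}
    - {"dx": 0.29, "dy": -0.05, "dz": 0, "twist": 0, "gripper": 0}
    - {"dx": 0.29, "dy": 0.03, "dz": 0, "twist": 0, "gripper": 0}

```text
time: 4.75
tool_pos: [0.4878, 0.0692, 0.0947]
orientation: [[0.223, 0.975, -0.0], [0.975, -0.223, 0.0], [0.0, -0.0, -1.0]]
ft_force: [1.0, -0.1, -0.0]
gripper_width: 0.0003
gripper_force: 0.0
```

>>> play_rows:
  commands:
    - {"dx": -0.03, "dy": 0, "dz": 0, "twist": 0, "gripper": 0}
    - {"dx": -0.06, "dy": 0, "dz": 0, "twist": 0, "gripper": 0}
    - {"dx": -0.09, "dy": 0, "dz": 0, "twist": 0, "gripper": 0}
    - {"dx": -0.11, "dy": 0, "dz": 0, "twist": 0, "gripper": 0}
    - {"dx": -0.12, "dy": -0.006, "dz": 0, "twist": 0, "gripper": 0}

```text
time: 5.17
tool_pos: [0.4798, 0.0441, 0.0943]
orientation: [[0.227, 0.974, -0.001], [0.974, -0.227, 0.0], [0.0, -0.001, -1.0]]
ft_force: [0.1, 1.7, -1.1]
gripper_width: 0.0004
gripper_force: 0.8
```

```bash
python3 go.py -177.5 0 94
```

```text
shares [-0.1693 -0.016   0.0016] twist 0.0028
base mm [-174.4   33.9   94.3] F [ 0.1  1.7 -1.1] t 5.1667
```

Light contact, about 1.7 N and tangential. Continuing the push.

>>> play_rows:
  commands:
    - {"dx": -0.03, "dy": -0.006, "dz": 0, "twist": 0, "gripper": 0}
    - {"dx": -0.06, "dy": -0.012, "dz": 0, "twist": 0, "gripper": 0}
    - {"dx": -0.09, "dy": -0.018, "dz": 0, "twist": 0, "gripper": 0}
    - {"dx": -0.11, "dy": -0.018, "dz": 0, "twist": 0, "gripper": 0}
    - {"dx": -0.13, "dy": -0.018, "dz": 0, "twist": 0, "gripper": 0}

```text
time: 5.58
tool_pos: [0.4718, 0.0194, 0.0949]
orientation: [[0.226, 0.974, 0.001], [0.974, -0.226, -0.0], [-0.0, 0.001, -1.0]]
ft_force: [-0.6, 0.1, 0.1]
gripper_width: 0.0005
gripper_force: 0.0
```

>>> play_rows:
  commands:
    - {"dx": -0.02, "dy": 0, "dz": 0, "twist": 0, "gripper": 0}
    - {"dx": -0.035, "dy": 0, "dz": 0, "twist": 0, "gripper": 0}
    - {"dx": -0.035, "dy": 0, "dz": 0, "twist": 0, "gripper": 0}

```text
time: 5.83
tool_pos: [0.4702, 0.0128, 0.0948]
orientation: [[0.227, 0.974, 0.0], [0.974, -0.227, -0.0], [-0.0, 0.0, -1.0]]
ft_force: [0.9, 0.4, -0.5]
gripper_width: 0.0003
gripper_force: 0.0
```

```bash
python3 go.py -177.5 0 94;  python3 - <<'E'
from h import *
from workcell import viewer
s=viewer.snapshot("top"); pose=np.load("pose.npy")
cv2.imwrite("pics/t4.png",rect(s,pose,-220,40,-90,90,46,2.3))
E
```

```text
shares [-0.0057 -0.0045  0.004 ] twist 0.0035
base mm [-176.6    1.2   94.8] F [ 0.9  0.4 -0.5] t 5.8333
```

View pics/t4.png

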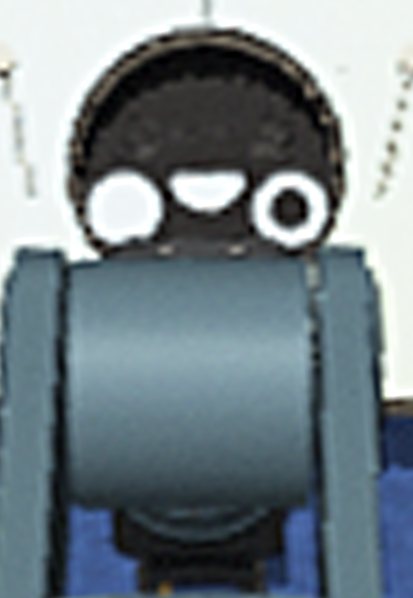

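The half moon is centred at (207,190), and the dark-field ring is next at (290,208). One more click, with the same moves.

>>> play_rows:
  commands:
    - {"dx": 0, "dy": -0.147, "dz": 0, "twist": 0, "gripper": 0}
    - {"dx": 0.15, "dy": -0.147, "dz": 0, "twist": 0, "gripper": 0}
    - {"dx": 0.285, "dy": -0.147, "dz": 0, "twist": 0, "gripper": 0}
    - {"dx": 0.285, "dy": -0.057, "dz": 0, "twist": 0, "gripper": 0}
    - {"dx": 0.285, "dy": 0.023, "dz": 0, "twist": 0, "gripper": 0}

```text
time: 6.3
tool_pos: [0.4876, 0.0696, 0.0947]
orientation: [[0.223, 0.975, -0.0], [0.975, -0.223, 0.0], [0.0, -0.0, -1.0]]
ft_force: [-0.5, -1.0, -0.3]
gripper_width: 0.0008
gripper_force: 0.0
```

>>> play_rows:
  commands:
    - {"dx": -0.03, "dy": 0, "dz": 0, "twist": 0, "gripper": 0}
    - {"dx": -0.06, "dy": 0, "dz": 0, "twist": 0, "gripper": 0}
    - {"dx": -0.09, "dy": 0, "dz": 0, "twist": 0, "gripper": 0}
    - {"dx": -0.11, "dy": 0, "dz": 0, "twist": 0, "gripper": 0}
    - {"dx": -0.12, "dy": -0.006, "dz": 0, "twist": 0, "gripper": 0}

```text
time: 6.72
tool_pos: [0.4796, 0.0442, 0.0943]
orientation: [[0.227, 0.974, -0.001], [0.974, -0.227, 0.0], [0.0, -0.002, -1.0]]
ft_force: [0.0, 1.7, -1.0]
gripper_width: 0.0006
gripper_force: 0.8
```

>>> play_rows:
  commands:
    - {"dx": -0.03, "dy": -0.006, "dz": 0, "twist": 0, "gripper": 0}
    - {"dx": -0.06, "dy": -0.012, "dz": 0, "twist": 0, "gripper": 0}
    - {"dx": -0.09, "dy": -0.018, "dz": 0, "twist": 0, "gripper": 0}
    - {"dx": -0.11, "dy": -0.018, "dz": 0, "twist": 0, "gripper": 0}
    - {"dx": -0.13, "dy": -0.018, "dz": 0, "twist": 0, "gripper": 0}

```text
time: 7.13
tool_pos: [0.4716, 0.0195, 0.095]
orientation: [[0.227, 0.974, 0.001], [0.974, -0.227, -0.0], [-0.0, 0.001, -1.0]]
ft_force: [-0.1, 0.1, 0.4]
gripper_width: 0.0006
gripper_force: 0.0
```

>>> play_rows:
  commands:
    - {"dx": -0.02, "dy": 0, "dz": 0, "twist": 0, "gripper": 0}
    - {"dx": -0.035, "dy": 0, "dz": 0, "twist": 0, "gripper": 0}
    - {"dx": -0.035, "dy": 0, "dz": 0, "twist": 0, "gripper": 0}

```text
time: 7.38
tool_pos: [0.47, 0.0129, 0.0948]
orientation: [[0.227, 0.974, 0.0], [0.974, -0.227, -0.0], [-0.0, 0.0, -1.0]]
ft_force: [-1.0, 1.1, -0.9]
gripper_width: 0.0006
gripper_force: 0.0
```

```bash
python3 go.py -177.5 0 94
```

```text
shares [-0.0058 -0.0036  0.0041] twist 0.0035
base mm [-176.8    1.2   94.8] F [-1.   1.1 -0.9] t 7.3833
```

Same result as before. Now I'll back straight out, lift away and look.

>>> play_rows:
  commands:
    - {"dx": 0, "dy": -0.15, "dz": 0, "twist": 0, "gripper": 0}
    - {"dx": 0, "dy": -0.25, "dz": 0, "twist": 0, "gripper": 0}
    - {"dx": 0, "dy": -0.25, "dz": -0.2, "twist": 0, "gripper": 0}
    - {"dx": 0, "dy": -0.25, "dz": -0.4, "twist": 0, "gripper": 0}
    - {"dx": 0, "dy": -0.25, "dz": -0.6, "twist": 0, "gripper": 0}

```text
time: 7.8
tool_pos: [0.4201, 0.0252, 0.2156]
orientation: [[0.226, 0.974, -0.002], [0.974, -0.226, 0.001], [0.0, -0.002, -1.0]]
ft_force: [1.7, -0.0, -0.6]
gripper_width: 0.0004
gripper_force: 0.0
```

>>> play_rows:
  commands:
    - {"dx": -0.2, "dy": 0, "dz": -0.1, "twist": 0, "gripper": 0}
    - {"dx": -0.4, "dy": 0, "dz": -0.1, "twist": 0, "gripper": 0}
    - {"dx": -0.6, "dy": 0, "dz": -0.1, "twist": 0, "gripper": 0}
    - {"dx": -0.8, "dy": 0, "dz": -0.1, "twist": 0, "gripper": 0}
    - {"dx": -0.8, "dy": 0, "dz": -0.1, "twist": 0, "gripper": 0}

```text
time: 8.22
tool_pos: [0.3842, -0.137, 0.2357]
orientation: [[0.232, 0.973, 0.001], [0.973, -0.232, -0.004], [-0.003, 0.002, -1.0]]
ft_force: [0.2, 0.2, 0.5]
gripper_width: 0.0007
gripper_force: 0.0
```

Run:
```python
from h import *
from workcell import viewer
s=viewer.snapshot("top"); p=np.load("pose.npy"); s0=dict(np.load("top.npz"))
a=cv2.resize(s["img"][105:245,180:340,::-1],None,fx=2.5,fy=2.5); b=rect(s,p,-100,30,-65,65,46,2.7)
b=cv2.copyMakeBorder(b,0,max(0,a.shape[0]-b.shape[0]),0,0,0)[:a.shape[0]]
cv2.imwrite("pics/end.png",np.hstack([a,b]))
# base shift: phase correlation on socket/top rear patch and front-left corner patch
g=lambda i:cv2.cvtColor(i,cv2.COLOR_RGB2GRAY).astype(np.float32)
for n,(r0,r1,c0,c1) in dict(rear=(115,170,215,315),left=(115,235,210,240),eyep=(205,232,185,207),obj=(222,248,303,328)).items():
    print(n,cv2.phaseCorrelate(g(s0["img"])[r0:r1,c0:c1].copy(),g(s["img"])[r0:r1,c0:c1].copy()))
```

```text
rear ((0.006658370289287063, 0.01699170013857909), 1.0054272073109944)
left ((-0.031044824242174585, 0.04578924968443232), 0.993844025267495)
eyep ((-0.197234778049598, 0.4944402802497603), 0.9382637886353481)
obj ((7.659584458264456, -0.38566669343008897), 0.15664660701045283)
```

View pics/end.png

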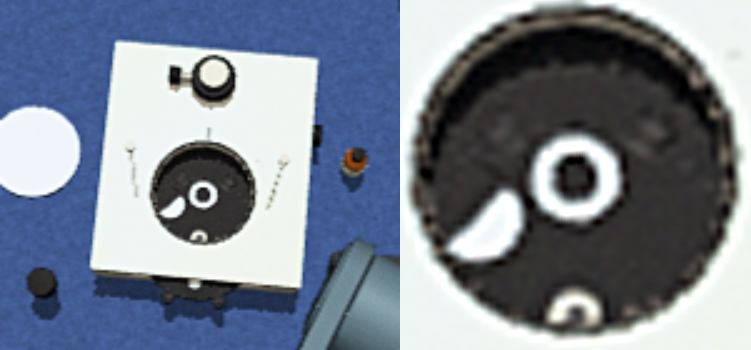

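The dark-field ring is centred at (575,177) in the right-hand view, with the half moon past it at (490,225). The base shows no measurable shift, and the arm is clear. (The objective is hidden by the arm here; the fingers kept well away from it.)

```bash
python3 -c "
from workcell import workorder
print(workorder.hand_in())"
```

```text
the job is handed in; nothing more can be done
None
```

The dark-field opening is clicked into place at the stage centre after 3 counter-clockwise clicks, the base did not move measurably, and the job is handed in; the objective was hidden by the arm in the last picture, so its position was not rechecked.

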